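# Seat a stamping die in the corner of its holder and lock the cam

## Robot

A 6-joint arm with a two-finger parallel gripper is mounted at the origin on the work surface; the furniture and walls round the work are solid. World frame = base frame: x ahead of the robot, y to its left, z up, the work surface at z = 0. Lengths are in m, angles in rad, forces in N, time in s.
With the tool pointing down it reaches from about 0.375 to 0.9 m from the base axis. Payload 3.1 kg.
Tool frame: the origin (TCP) lies at the very end of the fingers, on their centre line; the grasp point (between the pads) lies 19 mm behind it; y points along the fingers, x is the direction in which the jaws open and shut, and the axes are right-handed (so a half turn about y gives the same grasp; the last joint's range is limited). The gripper opens to 87 mm and grips with 3 to 60 N. Pads are 19 mm wide; open, the fingers measure 117 mm over their backs; the gripper's body (75 mm by 190 mm) begins 51 mm behind the grasp point.
Start: joints at [0.98, 0.527, 1.433, -0, 1.181, -0.178], TCP at [0.251, 0.572, 0.223] pointing down, gripper open.
Joint ranges: [-3.08, 3.08], [-0.75, 2.2], [0.22, 2.44], [-1.43, 4.57], [0, 2.65], [-2.85, 2.85]. Speed limits (rad/s): [2.79, 2.79, 3.14, 3.14, 3.14, 3.14].

## Interface

Orientations are given as a unit quaternion [x, y, z, w].
In Python, from rig import robot gives the robot as it stands.
- The arm moves only by the shell command python3 -m creep 'ROWS' [FORCE]. ROWS is JSON, a list of rows, each a list of 3 entries, a list of its own where there are three numbers: the shift along the tool's x, y, z in mm, then the turn about the tool's y in rad, then the opening, from 0 (shut) to 1 (fully open). A call has 1 to 8 rows; each row shifts and turns the commanded pose from where the row before left it, along the tool's axes as they then stand; what a row does not reach is not made up. A row lasts 1/10 s, in which the tool goes at most 50 mm and 8.59 degrees, less where a joint would pass 70% of its speed; a pose out of reach is approached as far as the arm can. A call with a gripper value outside its range is refused whole. The fingers move at their own pace and stop on an object; FORCE is the grip in N (left out, the last holds). Time passes only in rows, so rows that do not move let the fingers close. It gives the time, the measured TCP pose, the force and the opening at its end, in the units of the state.
- robot.get_obs(): the state, without advancing time (a new reading comes with each control period).
- robot.camera(name): name is "scene" or "top" or "wrist"; returns a dict with "pixels" (480x640x3 uint8, red, green, blue), "fx", "fy", "cx", "cy" (pixels), "position" and "rotation" of the camera in the world. Camera axes: x right, y up, looking along -z (the intrinsics and any distortion apply to the point x, -y, -z); pixel columns grow to the right and rows downward; lengths in m; the calibration is good to about 2 mm. A picture is of the moment at which its call begins. There is no depth.
- robot.hand_in(): hands the job in, once; it reports no verdict.
The state is a dict: "time": time; "q": joint angles; "joint_velocities": joint speeds; "joint_torque": joint torques, N m; "position": TCP position; "tool_rot": TCP orientation; "ft_force": force on the tool from outside, world axes, zero at the start; "moment": the same for the moment, N m; "grip_width": finger opening in m.
Only numpy, scipy, OpenCV 4.12 (cv2) and the standard library are available. Lean on these libraries where they do the work, as an engineer would, in place of code of your own. Each camera call takes 0.05 s, during which the arm holds its last target.

## Task

Set the brass stamping die in its holder without picking it up: push it across the bed until its long side is flat against the graduated rail, then keep it pinned along the rail and drag it into the corner, fully home under the lip of the end stop. Then push the red-knobbed cam lever over as far as it goes, so that the die is locked in the corner, and leave the other things on the table where they are.

Things in the scene. Friction and masses are not known exactly. Their poses are not given: they have to be found in the camera images.
- stamping_die: Loose brass block, small flower in relief on its copper-coloured face; 30 mm (its x) by 40 mm (its y) by 10 mm high, 0.07 to 0.14 kg. Origin at the centre of its underside, z up. It starts lying flat on the open part of the holder's bed, turned up to 0.35 rad, 35 to 60 mm short of the rail. It must not be lifted or tipped.
- die_holder: Fixed dark steel bed plate, 10 mm thick: x -85 to +50, y -115 to +85 mm in its own frame; the bed is 10 mm above the table. Origin on the table, z up; at yaw 0 its x points away from the robot, y to the robot's left. It carries the rail, end stop and cam lever. A wooden carrying handle 23 mm thick lies at x = -20 mm, y -124 to -208 mm.
- rail_mid (a point): Point at mid length of the rail's inner (-x) face, on the bed: (30, -15, 10) mm in the holder's frame. The rail is a steel bar with black graduations along the holder's y from y = -110 to +80 mm, 16 mm wide, 12 mm high above the bed. The lane along it is open from above and the -x side. Bed, rail and die are smooth (friction about 0.25), slipperier than a fingertip on the die.
- stop_face (a point): Point on the end stop's inner (-y) face, on the bed: (15, 60, 10) mm in the holder's frame. The stop is a steel block 12 mm high above the bed, x -20 to +30 mm, y 60 to 80 mm. On it a 4 mm thick lip overhangs the bed to y = 56 mm (x -5 to +25 mm), its underside 12 mm above the bed, so the die passes under it.
- corner_seat (a point): Point on the bed where the die's origin lies when the die is fully home in the corner: (15, 40, 10) mm in the holder's frame. There the die's long (y) axis is along the rail and its short faces are at y = 20 and 60 mm; either end may lead.
- cam_lever (a joint): Hinge angle of the cam lever, rad, upright axis at (-13.8, 40) mm in the holder's frame, anticlockwise from above positive. Open at 0 (starts 0 to 0.25); the bar points at 184 deg + joint value from the holder's x. 1.5 is its stop: bar parallel to the rail, along -y, cam pressing the seated die on the rail (from about 1.25). Moves with 1 to 5 N at the knob, stays where left.
- lever_knob (a point): Middle of the red upright knob at the end of the cam lever, 62 mm from the hinge axis, 41 mm above the table. Knob 15 mm across at most, 11 mm at its foot, from 27 to 56 mm above the table; the lever bar under it is 11 mm wide, 22 to 28 mm above the table. The round steel cam at the axis reaches at most 14.5 mm from it, 10 to 21 mm above the table.
- rivet_tin: Round aluminium tin, 56 mm across, 29 mm high, standing on the table behind the rail. Origin under its centre. A bystander.
- swivel_hook: Flat brass swivel hook, 82 x 32 x 8 mm, lying on the table behind the rail. Origin near its centre, on the table. A bystander.
- wood_block: Brown hardwood block, 30 x 36 x 30 mm, on the table to the left of the end stop. Origin under its centre. A bystander.
- pricking_iron: Black pricking iron, 109 x 16 x 12 mm, lying on the table on the robot's side of the holder. Origin near its centre, on the table. A bystander.
- awl: Awl with a wooden handle, 111 x 28 x 28 mm, lying on the table at the left. Origin near its centre, on the table. A bystander.
- wax_block: Yellow round of wax, 51 mm across, 17 mm high, on the table at the far left. Origin near its centre, on the table. A bystander.
Mind the look-alikes: they are no part of the job. Of the things shaped like the stamping_die, the brass one is meant.

How it is judged:
On the way, in this order (a step that is already met when the one before it is completed fails the run):
1. the die lies flat against the rail, still out of the corner (x of stamping_die in the frame of die_holder above 0.0125 m and angle between the y axis of stamping_die and the y axis of die_holder, either way round below 0.12 rad and y of stamping_die in the frame of die_holder below 0 m), for 0.2 s.
2. the die is home in the corner, the cam lever not yet locked (horizontal distance between stamping_die and corner_seat below 0.003 m and angle between the y axis of stamping_die and the y axis of die_holder, either way round below 0.1 rad and value of joint cam_lever below 1 rad), for 0.2 s.
At the end, for the whole second after the job is handed in: the die lies flat within 3 mm of its seat in the corner, square to the rail, and the cam lever stays at its stop (joint above 1.38 rad of 1.5) with the cam bearing on the die (horizontal distance between stamping_die and corner_seat below 0.003 m and angle between the y axis of stamping_die and the y axis of die_holder, either way round below 0.06 rad and angle between stamping_die's own z axis and vertical below 0.06 rad and value of joint cam_lever above 1.38 rad and contact force between cam_lever and stamping_die above 0.3 N and linear speed of stamping_die below 0.01 m/s); the robot touches nothing.
It fails at once if the die is lifted off the bed (z of stamping_die in the frame of die_holder above 0.016 m).
It fails at once if the die is tipped (angle between stamping_die's own z axis and vertical above 0.3 rad).
It fails at once if the die goes towards the corner away from the rail (y of stamping_die in the frame of die_holder above 0 m and x of stamping_die in the frame of die_holder below 0.01 m).
It fails at once if a bystander is disturbed (distance of any of rivet_tin, swivel_hook, wood_block, pricking_iron, wax_block from where it was at the start of the episode above 0.02 m or distance of awl from where it was at the start of the episode above 0.03 m).
It also fails if it takes over 59 s, if anything falls off the work surface, if the arm or the gripper's body presses on something with over 40 N, if the wrist force passes 120 N, or if a joint passes its speed limit or range.

## Working session

There is one attempt and no reset: what is moved stays moved. The work goes in short steps, Python scripts to look and compute and a shell command to move; the robot and the scene stay as the last step left them, time stands still between calls to the robot, and variables do not carry over. Pictures are saved under pics/ and viewed, and the job is handed in when it is done.

```bash
ls; mkdir -p pics
python3 - <<'E'
from rig import robot
import cv2
o=robot.get_obs()
print(o)
for n in ["scene","top","wrist"]:
    c=robot.camera(n); cv2.imwrite(f"pics/{n}0.png",c["pixels"][:,:,::-1])
    print(n,{k:v for k,v in c.items() if k!="pixels"})
E
```

```text
pics
{'time': 0.0, 'q': array([ 9.79527637e-01,  5.28467354e-01,  1.43393377e+00, -2.58641266e-06,
        1.18136316e+00, -1.78512262e-01]), 'joint_velocities': array([ 0.00017245, -0.00032394,  0.0002439 ,  0.0008101 ,  0.00054056,
        0.00082319]), 'joint_torque': array([-1.05280436e-03, -4.40046859e+01, -1.76584375e+01,  6.31910353e-02,
        5.82615752e-02, -1.63862578e-04]), 'position': array([0.25027063, 0.57189459, 0.22156089]), 'tool_rot': array([ 0.5921475 ,  0.38622495, -0.38763835, -0.59154724]), 'ft_force': array([-0.07426408,  0.00445307,  0.31751881]), 'moment': array([ 0.00877893, -0.04243106,  0.02447167]), 'grip_width': 0.08675097635295416}
scene {'fx': 483.1730713331024, 'fy': 483.1730713331024, 'cx': 327.9522850482713, 'cy': 241.11563087485365, 'position': array([ 0.0505126 , -0.73258215,  0.61908653]), 'rotation': array([ 0.45759985, -0.13918726, -0.26587234,  0.83698338])}
top {'fx': 616.3816195283604, 'fy': 616.3816195283604, 'cx': 318.6435132469471, 'cy': 243.14252580607325, 'position': array([0.41243923, 0.00847783, 1.62457881]), 'rotation': array([-0.02427408,  0.02695112,  0.71603925, -0.69711706])}
wrist {'fx': 415.2417844066052, 'fy': 415.2417844066052, 'cx': 318.0332880314615, 'cy': 237.7247664488237, 'position': array([0.18238958, 0.60168311, 0.38305697]), 'rotation': array([-0.11455735, -0.0739978 ,  0.54202453,  0.82922274])}
```

View pics/top0.png

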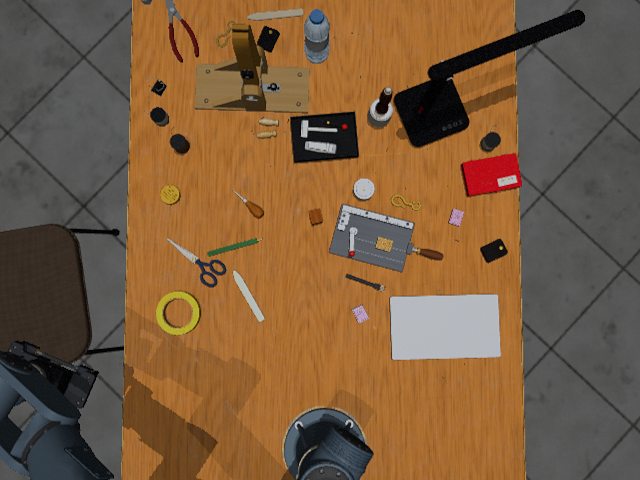

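View pics/scene0.png

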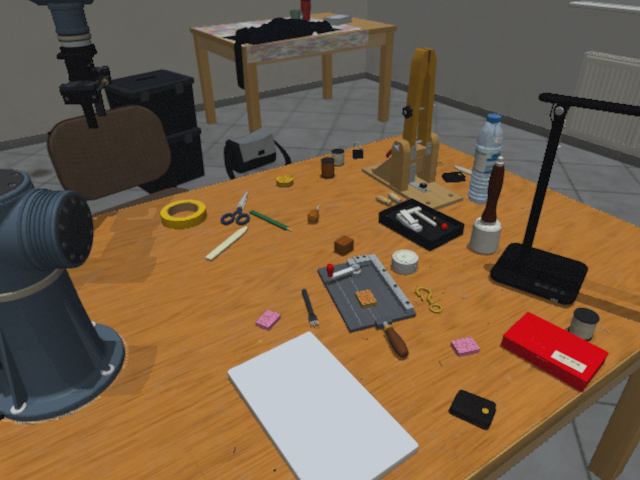

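View pics/wrist0.png

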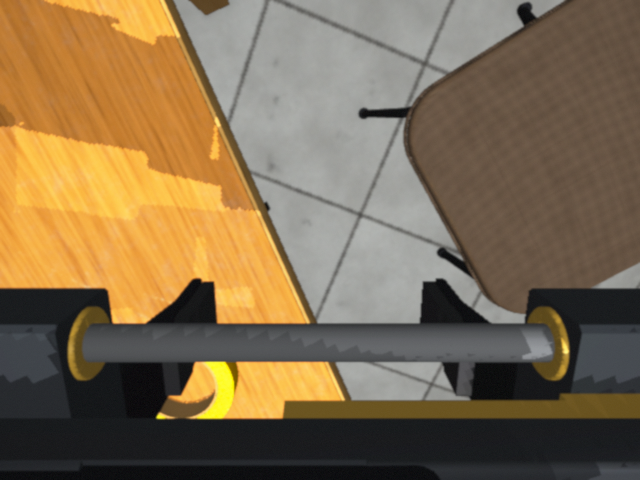

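The top view shows the holder at about (372,238) px with the end stop on the left. The brass die is at (384,243), the red knob at (351,254) and the wooden handle on the right. The pink pieces at (361,313) and (456,216) are the look-alikes. Next I get a rough position from this view, then move over it for a wrist view.

```bash
cat > h.py <<'E'
import numpy as np, cv2
from scipy.spatial.transform import Rotation as R
def ray(c,u,v):
    d=np.array([(u-c["cx"])/c["fx"],-(v-c["cy"])/c["fy"],-1.0])
    return np.array(c["position"]),R.from_quat(c["rotation"]).apply(d)
def onz(c,u,v,z):
    p,d=ray(c,u,v); return p+d*(z-p[2])/d[2]
def proj(c,P):
    q=R.from_quat(c["rotation"]).inv().apply(np.array(P)-c["position"])
    return c["cx"]+c["fx"]*q[0]/-q[2], c["cy"]-c["fy"]*q[1]/-q[2]
E
python3 - <<'E'
from rig import robot
from h import *
c=robot.camera("top"); im=c["pixels"]
cv2.imwrite("pics/top1c.png",cv2.resize(im[180:300,300:460,::-1],None,fx=5,fy=5,interpolation=cv2.INTER_CUBIC))
for n,u,v,z in [("railR",412,222,.022),("railL",343,207,.022),("die",384,243,.02),("knob",351,254,.05),("hinge",353,232,.025),("hand",440,255,.015)]:
    print(n,onz(c,u,v,z).round(4))
o=robot.get_obs(); M=R.from_quat(o["tool_rot"]).as_matrix(); print(M.round(3))
w=robot.camera("wrist"); print(M.T@(w["position"]-o["position"])); print((M.T@R.from_quat(w["rotation"]).as_matrix()).round(3))
E
```

```text
railR [ 0.5776 -0.2446  0.022 ]
railL [ 0.6218 -0.0655  0.022 ]
die [ 0.5246 -0.1698  0.02  ]
knob [ 0.4966 -0.081   0.05  ]
hinge [ 0.5552 -0.0894  0.025 ]
hand [ 0.4896 -0.3157  0.015 ]
[[ 0.401 -0.001 -0.916]
 [ 0.916 -0.001  0.401]
 [-0.001 -1.     0.   ]]
[-0.00033142 -0.16135491  0.07421078]
[[ 1.     0.    -0.   ]
 [-0.     0.271 -0.963]
 [-0.     0.963  0.271]]
```

View pics/top1c.png

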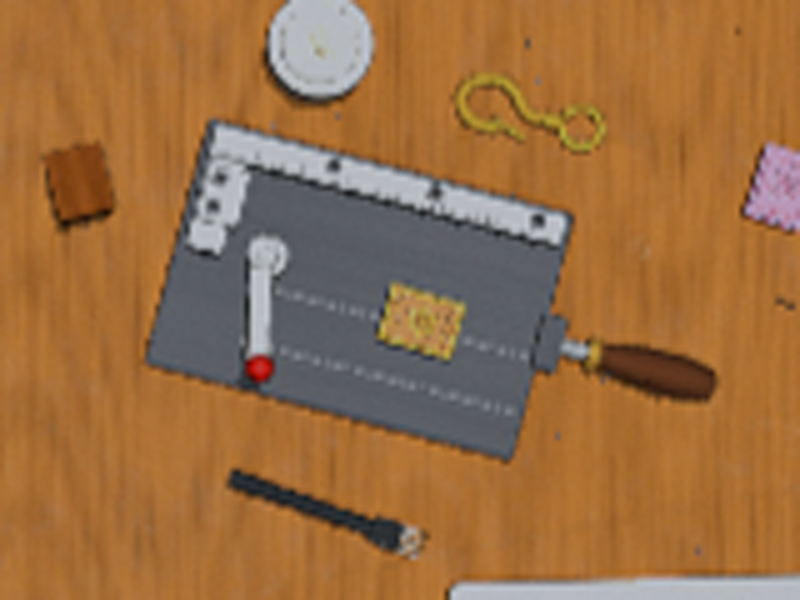

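```bash
python3 -m creep '[[[-36,-2,-31],0,0],[[-36,-2,-31],0,0],[[-36,-2,-31],0,0],[[-36,-2,-31],0,0],[[-36,-2,-31],0,0],[[-36,-2,-31],0,0],[[-36,-2,-31],0,0],[[-36,-2,-31],0,0]]' 20; python3 -m creep '[[[-36,-2,-31],0,0],[[-36,-2,-31],0,0],[[-36,-2,-31],0,0],[[-36,-2,-31],0,0],[[-36,-2,-31],0,0],[[-36,-2,-31],0,0],[[-36,-2,-31],0,0],[[-36,-2,-31],0,0]]'
```

```text
time: 1.05
position: [0.3626, 0.2075, 0.2388]
tool_rot: [0.592, 0.387, -0.387, -0.592]
ft_force: [1.0, -0.2, 0.1]
grip_width: 0.0309
time: 1.85
position: [0.4741, -0.1561, 0.2548]
tool_rot: [0.592, 0.387, -0.387, -0.592]
ft_force: [0.5, 1.1, -0.4]
grip_width: 0.0006
```

```bash
python3 -m creep '[[[0,0,0],-0.09,0],[[0,0,0],-0.08,0],[[0,0,0],0,0],[[0,0,0],0,0]]'
python3 - <<'E'
from rig import robot
from h import *
c=robot.camera("wrist"); cv2.imwrite("pics/w1.png",c["pixels"][:,:,::-1])
o=robot.get_obs(); print(o["position"],R.from_quat(o["tool_rot"]).as_matrix().round(3),o["q"])
np.save("w1.npy",c,allow_pickle=True)
E
```

```text
time: 2.25
position: [0.4738, -0.154, 0.2545]
tool_rot: [-0.557, -0.435, 0.435, 0.557]
ft_force: [0.2, -0.4, 0.8]
grip_width: 0.0005
[ 0.47385935 -0.15378369  0.254563  ] [[ 0.241 -0.    -0.97 ]
 [ 0.97   0.     0.241]
 [ 0.    -1.     0.   ]] [-5.38510231e-01  3.15760155e-01  1.70499533e+00  1.13823333e-05
  1.12089875e+00 -1.86554197e+00]
```

View pics/w1.png

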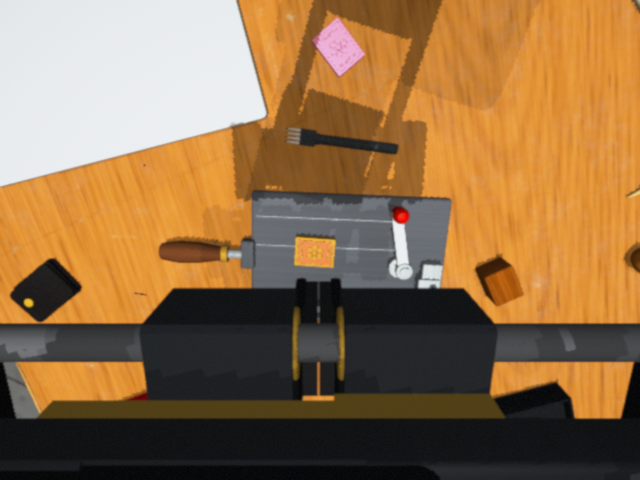

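The view is from behind the hand: up in the picture is towards the robot. The die is at (315,252), the knob at (401,215), and the rail is hidden by the gripper. I move ahead and lower to see the whole holder.

```bash
python3 -m creep '[[[5,23,-30],0,0],[[5,23,-30],0,0],[[5,23,-30],0,0],[[5,23,-30],0,0],[[0,0,0],0,0],[[0,0,0],0,0]]'
python3 - <<'E'
from rig import robot
from h import *
c=robot.camera("wrist"); cv2.imwrite("pics/w2.png",c["pixels"][:,:,::-1])
np.save("w2.npy",c,allow_pickle=True)
E
```

```text
time: 2.9
position: [0.5948, -0.1627, 0.1616]
tool_rot: [-0.556, -0.435, 0.436, 0.558]
ft_force: [-0.3, -0.1, -0.2]
grip_width: 0.0008
```

View pics/w2.png

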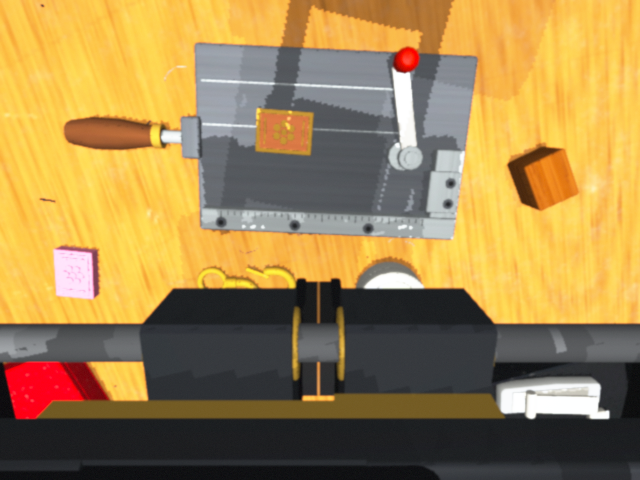

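Run:
```python
from h import *
c=np.load("w2.npy",allow_pickle=True).item(); im=c["pixels"][:,:,::-1]
cv2.imwrite("pics/w2z.png",cv2.resize(im[35:245,185:485],None,fx=2.66,fy=2.66,interpolation=cv2.INTER_CUBIC))
```

```text
(no output)
```

View pics/w2z.png

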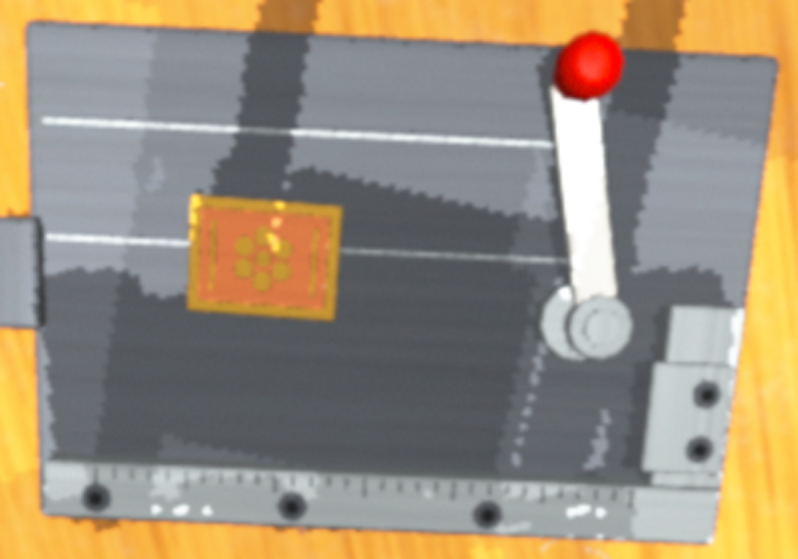

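Run:
```python
from h import *
from scipy.optimize import least_squares
c=np.load("w2.npy",allow_pickle=True).item(); s=2.66
P=lambda u,v,z: onz(c,185+(u+.5)/s-.5,35+(v+.5)/s-.5,z)[:2]
pts=[((-.085,-.115),P(27,22,.01)),((-.085,.085),P(777,60,.01)),((.03,-.11),P(47,461,.022)),((.05,.085),P(712,543,.012)),((.05,-.115),P(42,515,.012))]
A=np.array([p[0] for p in pts]);B=np.array([p[1] for p in pts])
def f(v):
    C,S=np.cos(v[2]),np.sin(v[2]);return (A@np.array([[C,S],[-S,C]])+v[:2]-B).ravel()
r=least_squares(f,[.54,-.16,-.24]);print(r.x,(r.fun*1e3).round(1))
H=r.x;np.save("H.npy",H)
C,S=np.cos(H[2]),np.sin(H[2]);Rh=np.array([[C,-S],[S,C]])
toH=lambda p:(Rh.T@(np.array(p)-H[:2])*1e3).round(1)
for u,v in [(47,461),(635,487)]: print("rail",toH(P(u,v,.022)))
D=np.array([P(u,v,.02) for u,v in [(192,195),(342,206),(332,320),(188,308)]])
for d in D: print("die corner",toH(d))
print("die",toH(D.mean(0)),D.mean(0))
e=(D[1]-D[0]+D[2]-D[3]); print("yaw of die y rel holder", np.arctan2(-e[0],e[1])-H[2])
print("sizes",np.linalg.norm(D[1]-D[0]),np.linalg.norm(D[2]-D[1]))
print("knob",toH(P(590,65,.048)),"hinge",toH(P(598,325,.03)))
print("stop top edge",toH(P(645,470,.026)),toH(P(655,365,.026)))
from rig import robot
o=robot.get_obs();M=R.from_quat(o["tool_rot"]).as_matrix();print("tcp",toH(o["position"][:2]),o["position"],"toolx heading-holder y heading",np.arctan2(M[1,0],M[0,0])-(H[2]+np.pi/2))
```

```text
[ 0.56356464 -0.12995972 -0.28617933] [-1.8 -1.1 -1.3  2.5 -0.5 -1.3  2.4  2.1  1.1 -2.2]
rail [  30.1 -108.6]
rail [30.4 55.2]
die corner [-42.2 -69. ]
die corner [-41.2 -29.6]
die corner [-11.6 -31.1]
die corner [-13.1 -69.9]
die [-27.  -49.9] [ 0.52354437 -0.17018731]
yaw of die y rel holder -0.03228168390312369
sizes 0.03939570303988508 0.0295896096476651
knob [-74.2  26.7] hinge [-14.1  38.6]
stop top edge [24.6 56.4] [-4.  55.8]
tcp [ 39.1 -22.8] [ 0.5946192  -0.16288547  0.16257979] toolx heading-holder y heading 0.04372973192693275
```

Measured in the holder frame: the die is at (-27,-50) mm, rotated -0.03 rad, and the lever is at about 0.15 rad. The rail checks out at x=30. Next I square the tool to the rail and go behind the die.

```bash
cat >> h.py <<'E'
def st():
    from rig import robot
    o=robot.get_obs();H=np.load("H.npy");C,S=np.cos(H[2]),np.sin(H[2]);Rh=np.array([[C,-S],[S,C]])
    M=R.from_quat(o["tool_rot"]).as_matrix()
    f=Rh.T@o["ft_force"][:2]
    print("t",round(o["time"],2),"tcpH mm",(Rh.T@(o["position"][:2]-H[:2])*1e3).round(1),"z",round(o["position"][2]*1e3,1),"toolx-holdery",round(np.arctan2(M[1,0],M[0,0])-H[2]-np.pi/2,3),"fH",f.round(1),o["ft_force"][2].round(1),"q6",o["q"][5].round(2),"w",o["grip_width"].round(4))
E
python3 -m creep '[[[-7,28,26],0.044,0],[[-7,28,26],0,0],[[-7,28,26],0,0],[[-6,28,25],0,0],[[0,0,0],0,0],[[0,0,0],0,0]]'; python3 -c "from h import *;st()"
```

```text
time: 3.55
position: [0.4888, -0.1618, 0.0517]
tool_rot: [0.567, 0.423, -0.423, -0.566]
ft_force: [1.1, -0.5, 0.4]
grip_width: 0.0001Traceback (most recent call last):
  File "<string>", line 1, in <module>
    from h import *;st()
                    ~~^^
  File "h.py", line 16, in st
    print("t",round(o["time"],2),"tcpH mm",(Rh.T@(o["position"][:2]-H[:2])*1e3).round(1),"z",round(o["position"][2]*1e3,1),"toolx-holdery",round(np.arctan2(M[1,0],M[0,0])-H[2]-np.pi/2,3),"fH",f.round(1),o["ft_force"][2].round(1),"q6",o["q"][5].round(2),"w",o["grip_width"].round(4))
                                                                                                                                                                                                                                                                 ^^^^^^^^^^^^^^^^^^^^^
AttributeError: 'float' object has no attribute 'round'
```

```bash
sed -i 's/o\["grip_width"\].round(4)/round(o["grip_width"],4)/' h.py; python3 -c "from h import *;st()"
python3 - <<'E'
from rig import robot
from h import *
c=robot.camera("scene"); cv2.imwrite("pics/s2.png",cv2.resize(c["pixels"][220:370,270:470,::-1],None,fx=4,fy=4,interpolation=cv2.INTER_CUBIC))
E
```

```text
t 3.55 tcpH mm [-62.7 -51.7] z 51.7 toolx-holdery -0.002 fH [ 1.2 -0.2] 0.4 q6 -1.82 w 0.0001
```

View pics/s2.png

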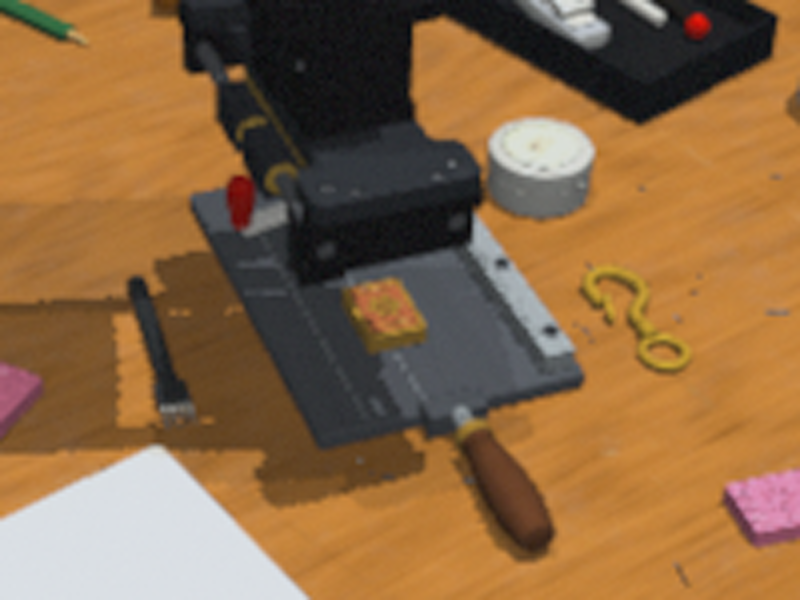

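Run:
```python
from rig import robot
from h import *
o=robot.get_obs()
c=robot.camera("scene"); 
for P in [o["position"],o["position"]+[0,0,.07],[.5235,-.170,.02]]:
    u,v=proj(c,P);print((u-270)*4,(v-220)*4)
w=robot.camera("wrist"); cv2.imwrite("pics/w3.png",w["pixels"][:,:,::-1])
print(proj(w,o["position"]))
```

```text
317.05114591497045 266.0679987715232
319.15646187410084 143.86642032538896
379.7749720622237 301.5706376701362
(np.float64(318.7076717170486), np.float64(301.8344994976742))
```

View pics/w3.png

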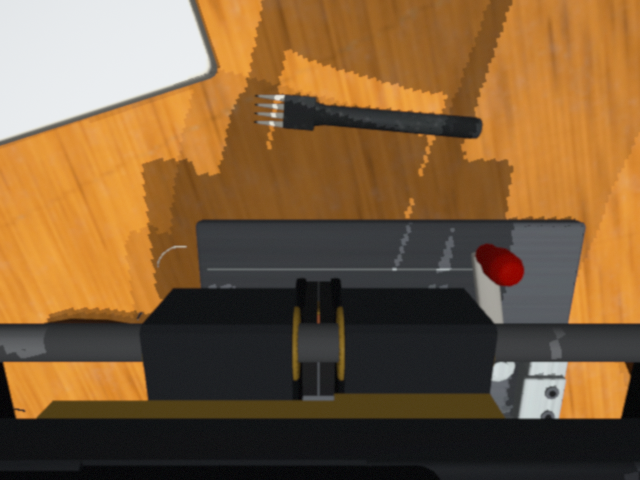

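```bash
python3 -m creep '[[[2,18,0],0,0],[[0,19,0],0,0],[[0,0,0],0,0],[[0,0,0],0,0]]'; python3 -c "from h import *;st()"
```

```text
time: 4.1
position: [0.4905, -0.1599, 0.0143]
tool_rot: [0.567, 0.424, -0.423, -0.566]
ft_force: [-0.2, 0.5, -0.4]
grip_width: 0.0003
t 4.1 tcpH mm [-61.6 -49.4] z 14.3 toolx-holdery -0.0 fH [-0.4  0.5] -0.4 q6 -1.82 w 0.0003
```

```bash
python3 -m creep '[[[0,0,-6],0,0],[[0,0,-6],0,0],[[0,0,-6],0,0],[[0,0,-6],0,0],[[0,0,-6],0,0],[[0,0,-6],0,0],[[0,0,-6],0,0],[[0,0,0],0,0]]'; python3 -c "from h import *;st()"
```

```text
time: 4.9
position: [0.531, -0.1721, 0.0136]
tool_rot: [0.567, 0.424, -0.423, -0.566]
ft_force: [-0.5, -1.0, 0.3]
grip_width: 0.0002
t 4.9 tcpH mm [-19.3 -49.6] z 13.6 toolx-holdery -0.001 fH [-0.2 -1.1] 0.3 q6 -1.8 w 0.0002
```

```bash
python3 -m creep '[[[0,0,-3],0,0],[[0,0,-2],0,0],[[0,0,-2],0,0],[[0,0,-1],0,0],[[0,0,0],0,0]]'; python3 -c "from h import *;st()"
```

```text
time: 5.4
position: [0.5375, -0.1738, 0.0135]
tool_rot: [0.566, 0.423, -0.423, -0.566]
ft_force: [0.2, 0.0, 0.2]
grip_width: 0.0002
t 5.4 tcpH mm [-12.7 -49.4] z 13.5 toolx-holdery -0.001 fH [0.2 0.1] 0.2 q6 -1.79 w 0.0002
```

```bash
python3 -m creep '[[[0,0,-1],0,0],[[0,0,-1],0,0],[[0,0,-1],0,0],[[0,0,0],0,0]]'; python3 -c "from h import *;st()"
```

```text
time: 5.8
position: [0.5395, -0.1742, 0.0134]
tool_rot: [-0.566, -0.423, 0.424, 0.567]
ft_force: [-1.8, 0.6, 1.4]
grip_width: 0.0005
t 5.8 tcpH mm [-10.6 -49.3] z 13.4 toolx-holdery -0.0 fH [-1.9  0.1] 1.4 q6 -1.79 w 0.0005
```

Run:
```python
from rig import robot
from h import *
c=robot.camera("scene"); cv2.imwrite("pics/s3.png",cv2.resize(c["pixels"][220:370,270:470,::-1],None,fx=4,fy=4,interpolation=cv2.INTER_CUBIC))
c=robot.camera("top"); cv2.imwrite("pics/t3.png",cv2.resize(c["pixels"][180:300,300:460,::-1],None,fx=5,fy=5,interpolation=cv2.INTER_CUBIC))
```

```text
(no output)
```

View pics/s3.png

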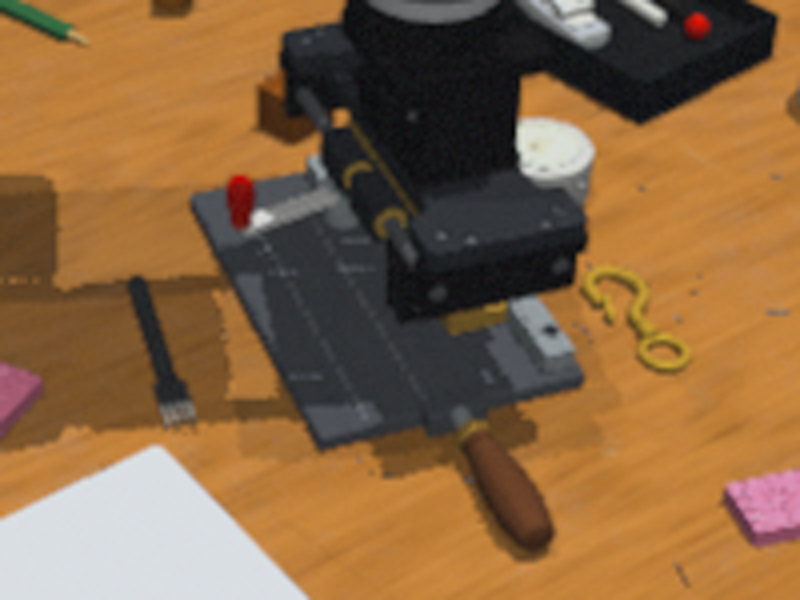

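```bash
python3 -m creep '[[[0,0,-1],0,0],[[0,0,-1],0,0],[[0,0,-1],0,0],[[0,0,0],0,0],[[0,0,0],0,0]]'; python3 -c "from h import *;st()"
```

```text
time: 6.4
position: [0.5396, -0.174, 0.0131]
tool_rot: [-0.564, -0.422, 0.425, 0.569]
ft_force: [-7.3, 1.4, 4.3]
grip_width: 0.0007
t 6.4 tcpH mm [-10.5 -49. ] z 13.1 toolx-holdery 0.0 fH [-7.4 -0.7] 4.3 q6 -1.79 w 0.0007
```

The die is at the rail: contact builds to about 7 N and the finger stops. I back off, lift, turn a quarter turn and go behind its near end.

```bash
python3 -m creep '[[[0,0,8],0,0],[[0,0,8],0,0],[[0,-25,0],0,0],[[0,-25,0],0,0],[[0,0,0],0.14,0],[[0,0,0],0.14,0],[[0,0,0],0.14,0],[[0,0,0],0.14,0]]'; python3 -m creep '[[[0,0,0],0.14,0],[[0,0,0],0.14,0],[[0,0,0],0.14,0],[[0,0,0],0.14,0],[[0,0,0],0.14,0],[[0,0,0],0.14,0],[[0,0,0],0.14,0],[[0,0,0],0.031,0]]'; python3 -c "from h import *;st()
from rig import robot
c=robot.camera('wrist'); cv2.imwrite('pics/w4.png',c['pixels'][:,:,::-1]); np.save('w4.npy',c,allow_pickle=True)"
```

```text
time: 7.2
position: [0.5285, -0.1712, 0.064]
tool_rot: [0.663, 0.249, -0.248, -0.661]
ft_force: [0.6, -0.1, -0.3]
grip_width: 0.0007
time: 8.0
position: [0.5285, -0.1712, 0.0638]
tool_rot: [0.7, -0.101, 0.103, -0.699]
ft_force: [0.2, 0.1, 0.9]
grip_width: 0.0003
t 8.0 tcpH mm [-22.  -49.5] z 63.8 toolx-holdery -1.575 fH [0.2 0.1] 0.9 q6 -0.22 w 0.0003
```

View pics/w4.png

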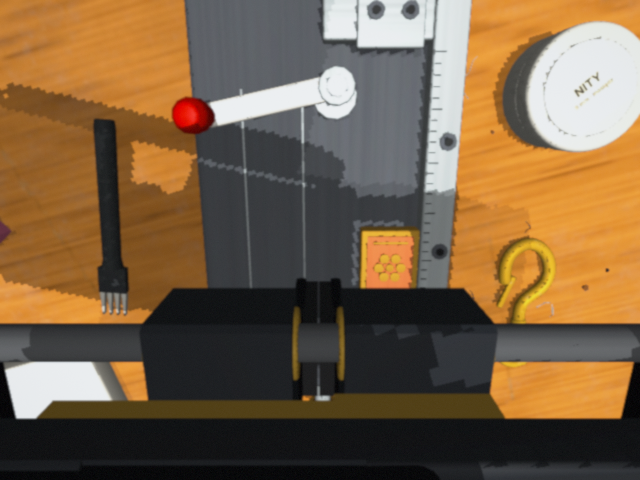

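The die, at (388,260) px, lies parallel to and touching the rail. I measure its leading edge.

Run:
```python
from h import *
c=np.load("w4.npy",allow_pickle=True).item()
H=np.load("H.npy");C,S=np.cos(H[2]),np.sin(H[2]);Rh=np.array([[C,-S],[S,C]])
for u,v,z in [(361,230,.02),(416,230,.02),(361,285,.02),(417,285,.02),(430,150,.022),(425,240,.022)]: print((Rh.T@(onz(c,u,v,z)[:2]-H[:2])*1e3).round(1))
im=c["pixels"][:,:,::-1]
cv2.imwrite("pics/w4z.png",cv2.resize(im[140:300,330:470],None,fx=3.5,fy=3.5,interpolation=cv2.INTER_CUBIC))
```

```text
[ -0.2 -29.3]
[ 28.  -29.5]
[  0.6 -59.5]
[ 30.3 -59.6]
[31.8 10.7]
[ 32.4 -34.3]
```

View pics/w4z.png

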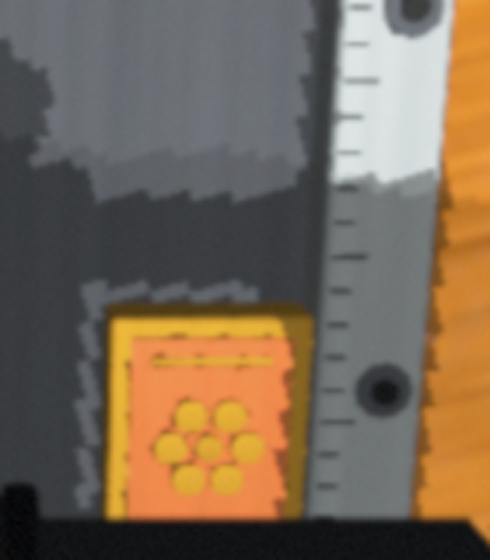

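```bash
python3 -m creep '[[[16,0,-19],0,0],[[16,0,-19],0,0],[[0,0,0],0,0],[[0,25,0],0,0],[[0,25,0],0,0],[[0,0,0],0,0],[[0,0,0],0,0]]'; python3 -c "from h import *;st()"
```

```text
time: 8.75
position: [0.547, -0.2156, 0.0135]
tool_rot: [-0.7, 0.102, -0.1, 0.7]
ft_force: [-0.6, -0.1, 0.2]
grip_width: 0.0004
t 8.75 tcpH mm [  8.3 -86.8] z 13.5 toolx-holdery -1.571 fH [-0.5 -0.3] 0.2 q6 -0.28 w 0.0004
```

```bash
python3 -m creep '[[[0,0,5],0,0],[[0,0,5],0,0],[[0.3,0,5],0,0],[[0.3,0,5],0,0],[[0.3,0,5],0,0],[[0.3,0,5],0,0],[[0.3,0,5],0,0],[[0,0,0],0,0]]'; python3 -c "from h import *;st()
from rig import robot
c=robot.camera('wrist'); cv2.imwrite('pics/w5.png',c['pixels'][:,:,::-1]); np.save('w5.npy',c,allow_pickle=True)"
```

```text
time: 9.55
position: [0.5592, -0.1824, 0.0135]
tool_rot: [-0.7, 0.101, -0.101, 0.7]
ft_force: [0.5, -0.3, 0.2]
grip_width: 0.001
t 9.55 tcpH mm [ 10.6 -51.6] z 13.5 toolx-holdery -1.571 fH [ 0.6 -0.1] 0.2 q6 -0.22 w 0.001
```

View pics/w5.png

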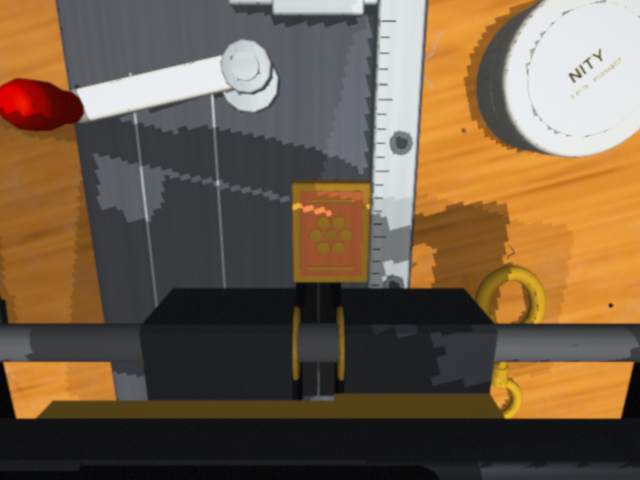

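```bash
python3 -m creep '[[[0.5,0,5],0,0],[[0.5,0,5],0,0],[[0.5,0,5],0,0],[[0.5,0,5],0,0],[[0.5,0,5],0,0],[[0.5,0,5],0,0],[[0,0,5],0,0],[[0,0,5],0,0]]'; python3 -c "from h import *;st()
from rig import robot
c=robot.camera('wrist'); cv2.imwrite('pics/w6.png',c['pixels'][:,:,::-1]); np.save('w6.npy',c,allow_pickle=True)"
```

```text
time: 10.4
position: [0.5734, -0.1453, 0.0136]
tool_rot: [0.7, -0.101, 0.101, -0.7]
ft_force: [0.7, -0.4, 0.4]
grip_width: 0.0006
t 10.4 tcpH mm [ 13.8 -11.9] z 13.6 toolx-holdery -1.572 fH [ 0.8 -0.2] 0.4 q6 -0.15 w 0.0006
```

View pics/w6.png

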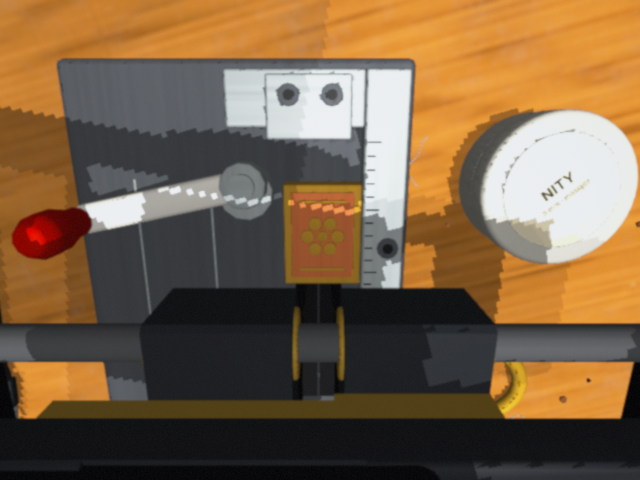

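```bash
python3 -m creep '[[[0,0,4],0,0],[[0,0,4],0,0],[[0,0,4],0,0],[[0,0,4],0,0],[[0,0,3],0,0],[[0,0,1],0,0],[[0,0,0],0,0]]'; python3 -c "from h import *;st()"; python3 -m creep '[[[0,0,1],0,0],[[0,0,1],0,0],[[0,0,0],0,0]]'; python3 -c "from h import *;st()"
```

```text
time: 11.15
position: [0.5789, -0.1263, 0.0136]
tool_rot: [-0.7, 0.101, -0.101, 0.7]
ft_force: [-0.5, 0.1, -0.3]
grip_width: 0.0006
t 11.15 tcpH mm [13.7  7.8] z 13.6 toolx-holdery -1.571 fH [-0.5 -0. ] -0.3 q6 -0.12 w 0.0006
time: 11.45
position: [0.5793, -0.1254, 0.0136]
tool_rot: [0.7, -0.101, 0.101, -0.699]
ft_force: [-1.5, -3.8, -0.2]
grip_width: 0.0005
t 11.45 tcpH mm [13.8  8.8] z 13.6 toolx-holdery -1.571 fH [-0.3 -4.1] -0.2 q6 -0.11 w 0.0005
```

```bash
python3 -m creep '[[[0,0,1],0,0],[[0.7,0,1],0,0],[[0.7,0,0],0,0],[[0,0,0],0,0]]'; python3 -c "from h import *;st()
from rig import robot
c=robot.camera('wrist'); im=c['pixels'][:,:,::-1]; cv2.imwrite('pics/w7.png',cv2.resize(im[100:310,180:460],None,fx=2.8,fy=2.8,interpolation=cv2.INTER_CUBIC)); np.save('w7.npy',c,allow_pickle=True)"
```

```text
time: 11.85
position: [0.5794, -0.1252, 0.0135]
tool_rot: [0.701, -0.102, 0.099, -0.699]
ft_force: [-5.2, -9.4, 2.0]
grip_width: 0.0007
t 11.85 tcpH mm [13.9  9. ] z 13.5 toolx-holdery -1.57 fH [ -2.3 -10.5] 2.0 q6 -0.11 w 0.0007
```

View pics/w7.png

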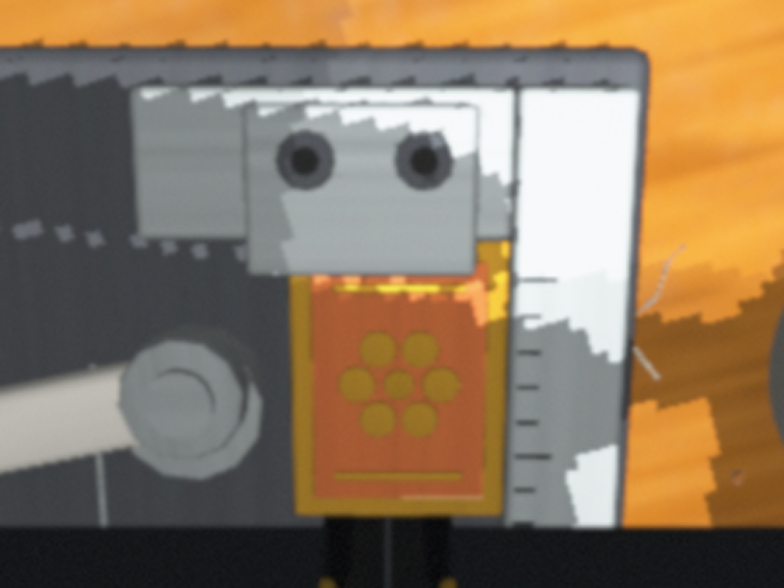

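The die sits under the lip, its end on the stop and its side on the rail, with 10 N resistance. I retreat and check.

```bash
python3 -m creep '[[[0,0,-6],0,0],[[0,0,-9],0,0],[[0,-20,0],0,0],[[0,-40,0],0,0],[[0,-40,0],0,0],[[-20,-20,0],0,0],[[0,0,0],0,0],[[0,0,0],0,0]]'; python3 -c "from h import *;st()
from rig import robot
c=robot.camera('wrist'); im=c['pixels'][:,:,::-1]; cv2.imwrite('pics/w8.png',im); np.save('w8.npy',c,allow_pickle=True)"
```

```text
time: 12.7
position: [0.5581, -0.1318, 0.1338]
tool_rot: [-0.7, 0.101, -0.102, 0.7]
ft_force: [0.5, -0.2, -0.8]
grip_width: 0.0005
t 12.7 tcpH mm [-4.7 -3.3] z 133.8 toolx-holdery -1.572 fH [ 0.5 -0. ] -0.8 q6 -0.14 w 0.0005
```

View pics/w8.png

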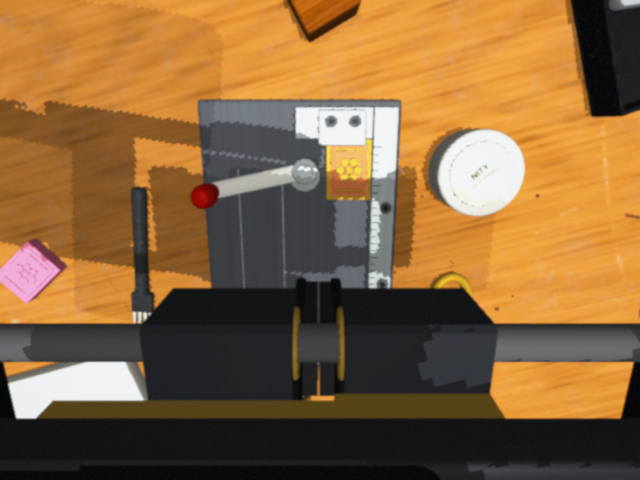

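Run:
```python
from h import *
c=np.load("w8.npy",allow_pickle=True).item()
H=np.load("H.npy");C,S=np.cos(H[2]),np.sin(H[2]);Rh=np.array([[C,-S],[S,C]])
toH=lambda u,v,z:(Rh.T@(onz(c,u,v,z)[:2]-H[:2])*1e3).round(1)
im=c["pixels"].astype(int); m=((im[...,0]>120)&(im[...,1]<50)&(im[...,2]<50)).astype(np.uint8)
n,l,s,ct=cv2.connectedComponentsWithStats(m)
for i in range(1,n):
    if s[i,4]>60: print("red",ct[i],s[i],toH(*ct[i],.042))
print("hinge",toH(305,174,.03),"corners",toH(198,100,.01),toH(401,100,.01),"stop",toH(296,136,.022),"lip",toH(320,144,.026),toH(366,144,.026))
print("die near corners",toH(326.5,198.5,.02),toH(370,199.5,.02), toH(327,146,.02))
cv2.imwrite("pics/w8z.png",cv2.resize(c["pixels"][90:220,190:410,::-1],None,fx=3.6,fy=3.6,interpolation=cv2.INTER_CUBIC))
```

```text
red [199.76258993 197.29496403] [191 188  19  19 278] [-77.7  25.4]
hinge [-13.1  38.1] corners [-83.   83.9] [49.5 83.7] stop [-18.8  61.4] lip [-3.5 56.6] [25.6 56.5]
die near corners [ 0.9 20.5] [30.1 19.8] [ 1. 55.]
```

View pics/w8z.png

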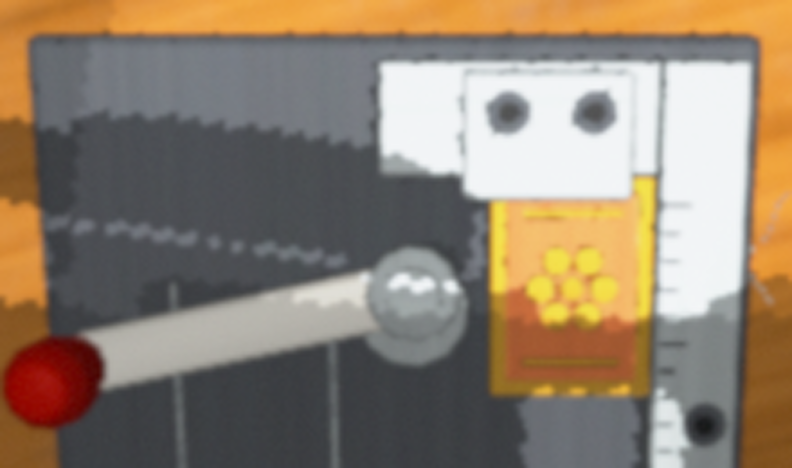

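Run:
```python
from h import *
c=np.load("w8.npy",allow_pickle=True).item()
H=np.load("H.npy");C,S=np.cos(H[2]),np.sin(H[2]);Rh=np.array([[C,-S],[S,C]])
toH=lambda u,v,z:(Rh.T@(onz(c,190+u/3.6,90+v/3.6,z)[:2]-H[:2])*1e3)
a=toH(105,359,.028); b=toH(350,301,.028); print(a,b,np.degrees(np.arctan2(*(a-b)[::-1]))+360)
print(toH(45,385,.053),toH(48,383,.048))
for hx,hy in [(-13.8,40),(-13.1,38.5)]:
    for th in (192,193.5): print(hx+62*np.cos(np.radians(th)),hy+62*np.sin(np.radians(th)))
```

```text
[-68.79032852  27.85958364] [-24.53595966  38.16420323] 193.10774389588968
[-72.93906248  27.56193595] [-73.81081801  27.01737398]
-74.44515124549595 27.10947516929891
-74.08693506465596 25.526387440933874
-73.74515124549595 25.60947516929891
-73.38693506465596 24.026387440933874
```

```bash
python3 -m creep '[[[-35,0,15],0,0.32],[[-34,0,15],0,0.32],[[0,0,0],0.14,0.32],[[0,0,0],0.14,0.32],[[0,0,0],0.14,0.32],[[0,0,0],0.14,0.32],[[0,0,0],0.14,0.32],[[0,0,0],0.14,0.32]]'; python3 -m creep '[[[0,0,0],0.14,0.32],[[0,0,0],0.14,0.32],[[0,0,0],0.14,0.32],[[0,0,0],0.084,0.32],[[0,20,0],0,0.32],[[0,10,0],0,0.32],[[0,0,0],0,0.32],[[0,0,0],0,0.32]]'; python3 -c "from h import *;st()
from rig import robot
c=robot.camera('wrist'); im=c['pixels'][:,:,::-1]; cv2.imwrite('pics/w9.png',im); np.save('w9.npy',c,allow_pickle=True)
c=robot.camera('scene'); im=c['pixels'][:,:,::-1]; cv2.imwrite('pics/s9.png',cv2.resize(im[200:350,270:470],None,fx=4,fy=4,interpolation=cv2.INTER_CUBIC))"
```

```text
time: 13.55
position: [0.5002, -0.0834, 0.1319]
tool_rot: [0.597, -0.38, 0.379, -0.597]
ft_force: [-0.4, -0.5, -0.2]
grip_width: 0.0279
time: 14.35
position: [0.5001, -0.0834, 0.1028]
tool_rot: [-0.485, 0.515, -0.514, 0.484]
ft_force: [1.1, 0.8, -0.9]
grip_width: 0.0278
t 14.35 tcpH mm [-74.   26.7] z 102.8 toolx-holdery -2.916 fH [0.9 1.1] -0.9 q6 1.24 w 0.0278
```

View pics/w9.png

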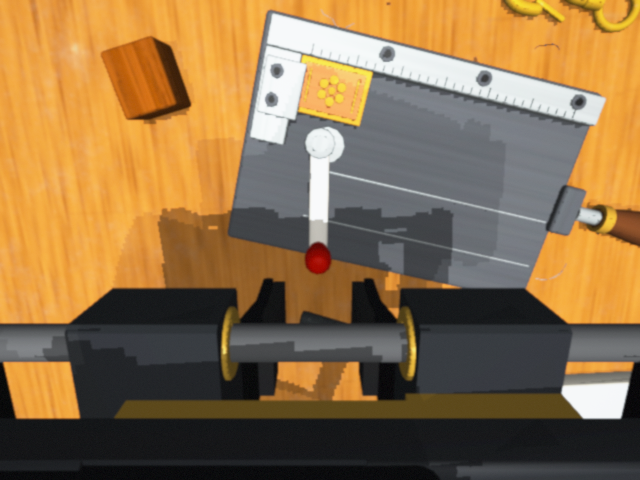

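View pics/s9.png

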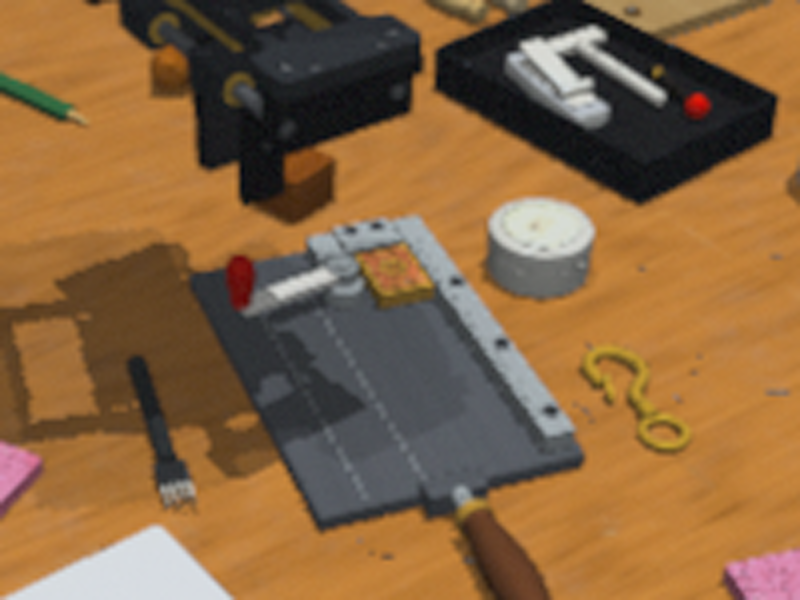

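The bar and knob line up in the picture at column 318, midway between the fingers. I descend to straddle the knob.

```bash
python3 -m creep '[[[0,25,0],0,0.32],[[0,20,0],0,0.32],[[0,15,0],0,0.32],[[0,9,0],0,0.32],[[0,0,0],0,0.32],[[0,0,0],0,0.32]]'; python3 -c "from h import *;st()
from rig import robot
c=robot.camera('wrist'); im=c['pixels'][:,:,::-1]; cv2.imwrite('pics/w10.png',im)
c=robot.camera('scene'); im=c['pixels'][:,:,::-1]; cv2.imwrite('pics/s10.png',cv2.resize(im[200:350,270:470],None,fx=4,fy=4,interpolation=cv2.INTER_CUBIC))"
```

```text
time: 15.05
position: [0.5007, -0.0837, 0.035]
tool_rot: [0.485, -0.515, 0.515, -0.485]
ft_force: [0.1, 0.4, -0.4]
grip_width: 0.0278
t 15.05 tcpH mm [-73.4  26.6] z 35.0 toolx-holdery -2.916 fH [0.  0.4] -0.4 q6 1.24 w 0.0278
```

View pics/w10.png

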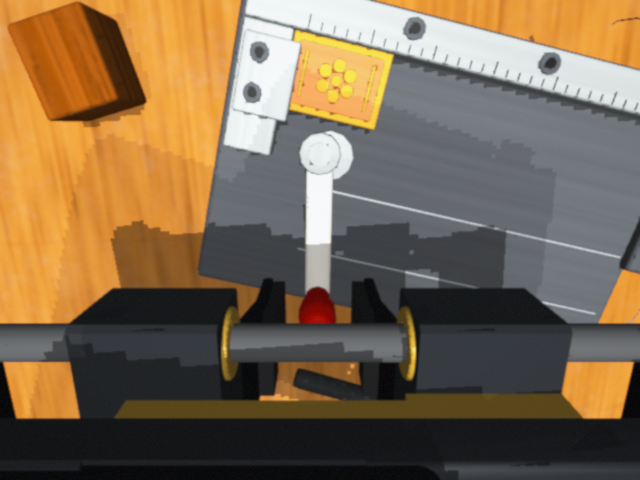

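View pics/s10.png

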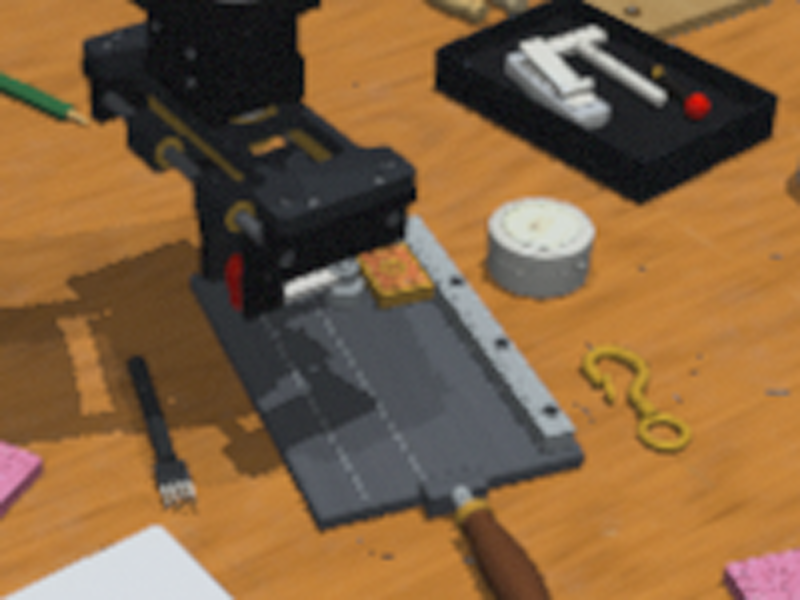

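```bash
python3 -m creep '[[[6.1,0,0.3],-0.1,0.32],[[6.1,0,0.3],-0.1,0.32],[[6.1,0,0.3],-0.1,0.32],[[6.1,0,0.3],-0.1,0.32],[[6.1,0,0.3],-0.1,0.32],[[6.1,0,0.3],-0.1,0.32],[[0,0,0],0,0.32]]'; python3 -c "from h import *;st()
from rig import robot
c=robot.camera('wrist'); im=c['pixels'][:,:,::-1]; cv2.imwrite('pics/w11.png',im)"
```

```text
time: 15.85
position: [0.5096, -0.1193, 0.0353]
tool_rot: [-0.615, 0.348, -0.35, 0.615]
ft_force: [-0.6, -0.4, -0.4]
grip_width: 0.0275
t 15.85 tcpH mm [-54.8  -5.1] z 35.3 toolx-holdery -2.316 fH [-0.4 -0.5] -0.4 q6 0.59 w 0.0275
```

View pics/w11.png

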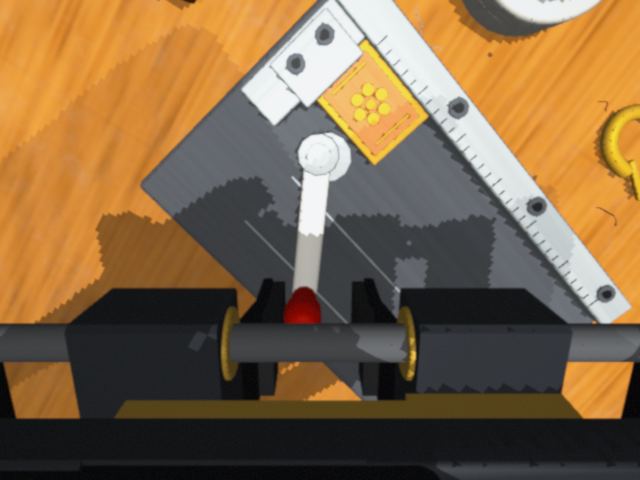

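```bash
python3 -m creep '[[[6.1,0,0.3],-0.1,0.32],[[6.1,0,0.3],-0.1,0.32],[[6.1,0,0.3],-0.1,0.32],[[6.1,0,0.3],-0.1,0.32],[[6.1,0,0.3],-0.1,0.32],[[0,0,0],0,0.32]]'; python3 -c "from h import *;st()";  python3 -m creep '[[[4,0,0.2],-0.065,0.32],[[4,0,0.2],-0.065,0.32],[[0,0,0],0,0.32]]'; python3 -c "from h import *;st()
from rig import robot
c=robot.camera('wrist'); im=c['pixels'][:,:,::-1]; cv2.imwrite('pics/w12.png',im)"
```

```text
time: 16.5
position: [0.5308, -0.1401, 0.0349]
tool_rot: [0.682, -0.186, 0.187, -0.682]
ft_force: [0.1, 0.3, 0.4]
grip_width: 0.0276
t 16.5 tcpH mm [-28.6 -19. ] z 34.9 toolx-holdery -1.818 fH [-0.   0.3] 0.4 q6 0.07 w 0.0276
time: 16.8
position: [0.5376, -0.1432, 0.0347]
tool_rot: [0.693, -0.142, 0.142, -0.693]
ft_force: [-0.9, -0.0, -0.3]
grip_width: 0.0279
t 16.8 tcpH mm [-21.2 -20.1] z 34.7 toolx-holdery -1.689 fH [-0.8 -0.2] -0.3 q6 -0.06 w 0.0279
```

View pics/w12.png

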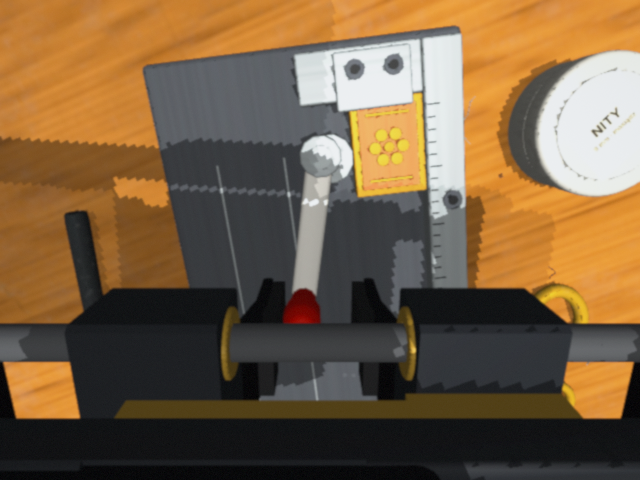

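```bash
python3 -m creep '[[[4,0,0.2],-0.065,0.32],[[4,0,0.1],-0.06,0.32],[[0,0,0],0,0.32]]'; python3 -c "from h import *;st()";  python3 -m creep '[[[2,0,0],-0.03,0.32],[[2,0,0],-0.03,0.32],[[0,0,0],0,0.32]]'; python3 -c "from h import *;st()"
```

```text
time: 17.15
position: [0.5446, -0.1457, 0.0346]
tool_rot: [-0.7, 0.098, -0.098, 0.7]
ft_force: [-0.2, -0.2, 1.2]
grip_width: 0.0278
t 17.15 tcpH mm [-13.8 -20.5] z 34.6 toolx-holdery -1.563 fH [-0.1 -0.3] 1.2 q6 -0.18 w 0.0278
time: 17.45
position: [0.5487, -0.1469, 0.0346]
tool_rot: [-0.703, 0.076, -0.076, 0.703]
ft_force: [-2.6, -0.7, 0.9]
grip_width: 0.0281
t 17.45 tcpH mm [ -9.5 -20.5] z 34.6 toolx-holdery -1.501 fH [-2.3 -1.4] 0.9 q6 -0.24 w 0.0281
```

```bash
python3 -m creep '[[[1,0,0],0,0.32],[[1,0,0],0,0.32],[[0,0,0],0,0.32]]'; python3 -c "from h import *;st()";  python3 -m creep '[[[1,0,0],0,0.32],[[1,0,0],0,0.32],[[0,0,0],0,0.32]]'; python3 -c "from h import *;st()
from rig import robot
c=robot.camera('wrist'); im=c['pixels'][:,:,::-1]; cv2.imwrite('pics/w13.png',im)"
```

```text
time: 17.75
position: [0.5507, -0.1477, 0.0345]
tool_rot: [0.703, -0.076, 0.076, -0.703]
ft_force: [-3.3, -0.8, 0.9]
grip_width: 0.0276
t 17.75 tcpH mm [ -7.3 -20.6] z 34.5 toolx-holdery -1.501 fH [-2.9 -1.7] 0.9 q6 -0.24 w 0.0276
time: 18.05
position: [0.5513, -0.1478, 0.0343]
tool_rot: [-0.703, 0.077, -0.075, 0.703]
ft_force: [-6.3, -2.6, 2.4]
grip_width: 0.0278
t 18.05 tcpH mm [ -6.8 -20.5] z 34.3 toolx-holdery -1.5 fH [-5.3 -4.2] 2.4 q6 -0.24 w 0.0278
```

View pics/w13.png

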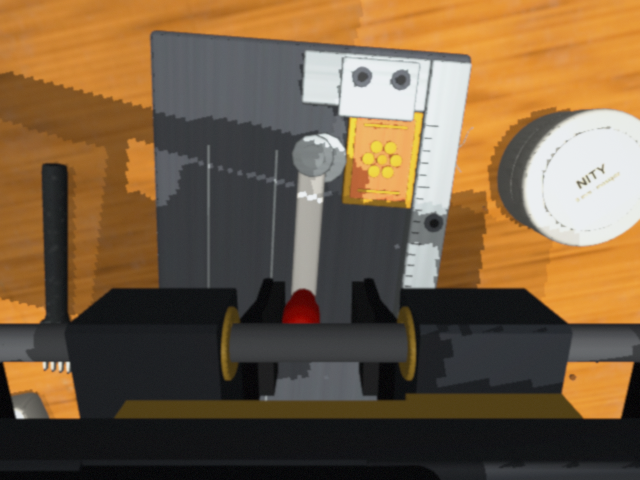

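```bash
python3 -m creep '[[[1,0,0],0,0.32],[[1.5,0,0],0,0.32],[[0,0,0],0,0.32],[[0,0,0],0,0.32]]'; python3 -c "from h import *;st()"
```

```text
time: 18.5
position: [0.5514, -0.1477, 0.0342]
tool_rot: [-0.703, 0.079, -0.073, 0.703]
ft_force: [-9.4, -2.4, 6.0]
grip_width: 0.028
t 18.5 tcpH mm [ -6.7 -20.4] z 34.2 toolx-holdery -1.499 fH [-8.3 -5. ] 6.0 q6 -0.24 w 0.028
```

The finger no longer advances as the force rises (about 9 N), so the lever is on its stop. I unload, lift off and check.

```bash
python3 -m creep '[[[-5,0,0],0,0.32],[[-5,0,0],0,0.32],[[0,0,0],0,0.32],[[0,-20,0],0,0.32],[[0,-30,0],0,0.32],[[0,-40,0],0,0.32],[[0,-20,-10],0,0.32],[[0,0,0],0,0.32]]'; python3 -c "from h import *;st()
from rig import robot
c=robot.camera('wrist'); im=c['pixels'][:,:,::-1]; cv2.imwrite('pics/w14.png',im); np.save('w14.npy',c,allow_pickle=True)
c=robot.camera('scene'); im=c['pixels'][:,:,::-1]; cv2.imwrite('pics/s14.png',cv2.resize(im[200:350,270:470],None,fx=4,fy=4,interpolation=cv2.INTER_CUBIC))"
```

```text
time: 19.3
position: [0.5468, -0.158, 0.1482]
tool_rot: [0.704, -0.073, 0.08, -0.702]
ft_force: [0.4, 0.7, -0.8]
grip_width: 0.0279
t 19.3 tcpH mm [ -8.2 -31.7] z 148.2 toolx-holdery -1.501 fH [0.2 0.8] -0.8 q6 -0.26 w 0.0279
```

View pics/w14.png

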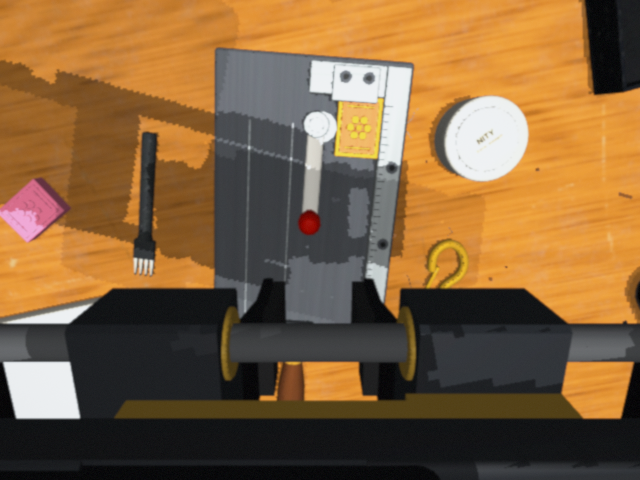

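View pics/s14.png

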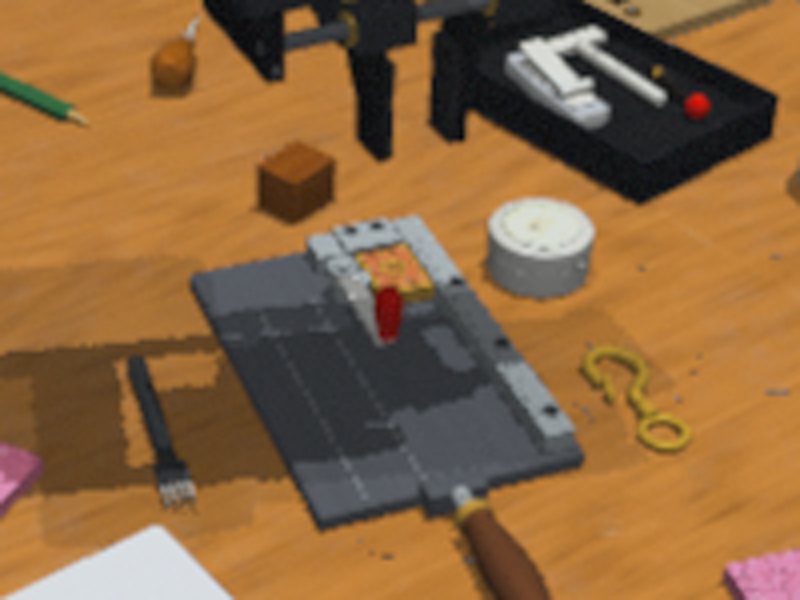

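Run:
```python
from h import *
c=np.load("w14.npy",allow_pickle=True).item()
s=4.8
cv2.imwrite("pics/w14z.png",cv2.resize(c["pixels"][45:165,290:420,::-1],None,fx=s,fy=s,interpolation=cv2.INTER_CUBIC))
H=np.load("H.npy");C,S=np.cos(H[2]),np.sin(H[2]);Rh=np.array([[C,-S],[S,C]])
toH=lambda u,v,z:(Rh.T@(onz(c,u,v,z)[:2]-H[:2])*1e3)
a=toH(319.5,125,.03);k=toH(309,222,.05);f=toH(311.5,205,.028);b=toH(315.5,145,.028)
print("hinge",a,"knob",k,"bar deg",np.degrees(np.arctan2(*(f-b)[::-1]))+360,"hinge-knob deg",np.degrees(np.arctan2(*(k-a)[::-1]))+360)
```

```text
hinge [-11.23327518  39.39750096] knob [-14.03634064 -20.8435694 ] bar deg 269.97142767513714 hinge-knob deg 267.3359028745145
```

View pics/w14z.png

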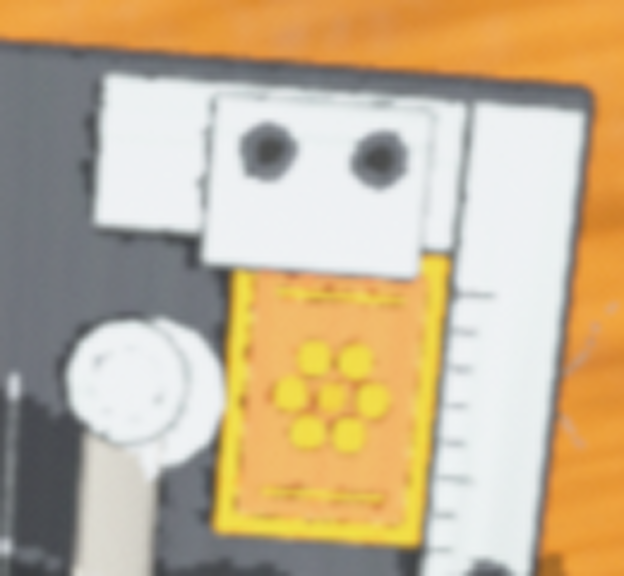

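Run:
```python
from rig import robot
from h import *
c=robot.camera("top")["pixels"]; a=cv2.imread("pics/top0.png")[:,:,::-1]
for n,(u,v) in dict(tin=(364,188),hook=(406,202),wood=(315,216),iron=(365,282),awl=(250,205),wax=(170,195)).items():
    t=a[v-14:v+14,u-20:u+20]; w=c[v-22:v+22,u-28:u+28]
    r=cv2.matchTemplate(np.ascontiguousarray(w),np.ascontiguousarray(t),cv2.TM_CCOEFF_NORMED); _,m,_,l=cv2.minMaxLoc(r); print(n,round(m,2),np.array(l)-8)
print(robot.hand_in())
```

```text
tin 0.89 [0 0]
hook 0.14 [-7 -8]
wood 1.0 [0 0]
iron 0.1 [ 5 -4]
awl 1.0 [0 0]
wax 1.0 [0 0]
the job is handed in; nothing more can be done
None
```

The brass die is seated in the corner with the cam lever locked, and I handed the job in at about 19.4 s. The hand-in gives no verdict.

**What I did:**
- I pushed the die to the rail with the shut fingers, until about 7 N of resistance showed it was flat against it.
- I turned the hand and pushed the die's near end along the rail, under the lip and against the stop, reaching about 10 N.
- I swung the lever round with the slightly open fingers straddling the knob. It stopped moving as the force rose to about 9 N, and I then lifted clear.

**Last checks:**
- **Die:** before locking, its near corners measured about (0.9, 20.5) and (30.1, 19.8) mm in the holder frame, where (0, 20) and (30, 20) is home. After locking, the picture shows it under the lip, square to the rail.
- **Lever:** the bar measured about 270° from the holder's x, which is its stop. The line from hinge to knob gave 267°, because that hinge point came out about 2.5 mm off. Both are above the 1.38 rad limit.
- **Cam contact:** the cam looks in contact with the die, but I had no reading of that force.
- **Bystanders:** the tin, wood block, awl and wax matched the first top picture with no shift. The hook and pricking iron did not match there, probably because the arm or its shadow covered them. In the last scene pictures, taken before and after the lever was moved, both look unmoved.
- **Calibration:** the finger met the stop about 1.5 mm earlier than my fitted holder frame predicted, within the stated 2 mm camera accuracy.

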